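Fit the idler wheel and hold the belt tensioner back past its click

ROBOT

A 6-joint arm with a two-finger parallel gripper is mounted at the origin on a cart in front of the work surface, level with it; the furniture and walls round the work are solid. World frame = base frame: x ahead of the robot, y to its left, z up, the work surface at z = 0. Lengths are in m, angles in rad, forces in N, time in s.
With the tool pointing down it reaches from about 0.3 to 0.875 m from the base axis. Payload 6.4 kg.
Tool frame: the origin (TCP) lies midway between the tips of the shut fingers; the grasp point (between the pads) lies 19 mm behind it; z points along the fingers, y is the line along which they close (so a half turn about z gives the same grasp; the last joint's range is limited). The gripper opens to 85 mm and grips with 20 to 120 N. Pads are 22 mm wide; open, the fingers measure 114 mm over their backs; the gripper's body (76 mm by 85 mm) begins 54 mm behind the grasp point. The pads swing forward as they close: fully open they stand 13 mm farther back than shut.
Start: joints at [1.128, 0.181, 1.607, -0, 1.354, -0.206], TCP at [0.135, 0.559, 0.231] pointing down, gripper open.
Joint ranges: [-2.99, 2.99], [-0.89, 2.07], [0.3, 2.58], [-1.14, 4.28], [0, 2.63], [-3.12, 3.12]. Speed limits (rad/s): [2.57, 2.57, 3.01, 3.14, 3.14, 3.14].

INTERFACE

Orientations are given as a unit quaternion [w, x, y, z].
In Python, from bench import sensors, vision, ctrl gives the robot as it stands.
- The arm moves only by the tool carry_out, never from a script. Its argument "deltas" is text: rows parted by semicolons, each of 7 numbers parted by spaces: the shift along the tool's x, y, z in mm, then the turn, a rotation vector about the tool's x, y, z in rad, then the closure, from 0 (fully open) to 1 (shut). In form: tx ty tz ax ay az claw; .... A call has 1 to 12 rows; each row is the pose to reach, as a shift and turn from the pose commanded when the call began, along the tool's axes at that moment; what a row does not reach only later rows make up. A row lasts 1/8 s, in which the tool goes at most 62.5 mm and 10.7 degrees, less where a joint would pass 70% of its speed; a pose out of reach is approached as far as the arm can. A call with a gripper value outside its range is refused whole. The fingers move at their own pace and stop on an object; the grip force is fixed at half the most. Time passes only in rows, so rows that repeat a pose let the fingers close. It gives the time, the measured TCP pose, the force, the opening and the grip force at its end, in the units of the state.
- sensors.get_obs(): the state, without advancing time (a new reading comes with each control period).
- vision.camera(name): name is "side" or "top" or "wrist"; returns the picture (480x640x3 uint8, blue, green, red); there is no depth.
- vision.camera_model(name): a dict with "K" (3x3 intrinsics, pixels), "k1" (the pictures are not rectified: a ray, as slopes to the right and down, at radius r is drawn at 1 + k1 r^2 times it, then the intrinsics apply), "extrinsics" (4x4, takes a point from world to camera coordinates); the wrist camera has in their place "hand_eye" (4x4, takes a point from camera to tool coordinates, whose origin is the TCP and whose axes are the flange's). Camera axes: x right, y down, z forward; pixel columns grow to the right and rows downward; lengths in m; the calibration is good to about 2 mm. A picture is of the moment at which its call begins: read the wrist's pose just before it. camera_model takes no time and is no camera call.
- ctrl.hand_in(): hands the job in; it is judged then, once.
The state is a dict: "time_s": time; "q": joint angles; "dq": joint speeds; "joint_efforts": joint torques, N m; "eef_pos": TCP position; "eef_rot": TCP orientation; "wrist_force": force on the tool from outside, world axes, zero at the start; "torque": the same for the moment, N m; "opening": opening from 0.0 (shut) to 1.0 (fully open); "grasp_force": force on a finger pad.
Only numpy, scipy, OpenCV 4.12 (cv2) and the standard library are available. Lean on these libraries where they do the work, as an engineer would, in place of code of your own. Each camera call takes 0.05 s, during which the arm holds its last target. There are 200 camera calls.

TASK

Get the belt tensioner ready so that I can slip the belt on: first put the idler wheel fully home over the spindle of the tensioner arm and let go of it. Then push the arm's upright post back against its spring, past the click of the pawl, and about a centimetre further so that your push and not the pawl carries the arm; finish while still holding it there, with the fingers on the post (do not let go). Leave the round tin and the jar where they are.

Things in the scene. Friction and masses are not known exactly. Their poses are not given: they have to be found in the camera images.
- wheel_center (a point): Centre of the loose idler wheel: a plain bare-metal ring lying flat, outside diameter 48 mm, 26 mm high, bore 15 mm right through, about 90 g; its z axis is the axis of the bore. At the start it lies on the workbench (centre 13 mm up).
- wheel_seat (a point): Where the wheel's centre is when it is fully home on the arm (39 mm above the workbench). The spindle there is an upright steel pin, 10 mm in diameter, tapered at the tip; it rises from a shoulder 26 mm above the bench, on which the wheel rests, to 52 mm. It moves with the arm, 75 mm from the pivot.
- push_post (a point): Middle of the upright round steel post at the free end of the tensioner arm, 50 mm above the bench: 14 mm in diameter, from the arm's top face (24 mm) up to 74 mm; 135 mm from the pivot. With the wheel on, 29 mm stay free between wheel and post. The post is pushed horizontally, square to the arm, roughly away from the robot (the way that turns the arm counter-clockwise seen from above).
- pivot (a point): A point on the arm's vertical pivot axis, 24 mm above the bench. Pivot, spindle and post lie on one straight line seen from above; nothing on the machine but the wheel and the post stands higher than 52 mm. The pivot belongs to a fixed grey base plate (136 x 190 mm, 10 mm thick) that stands at a different place and turned differently each time.
- tensioner_arm (a joint): Turn of the flat metal arm about its upright pivot, rad, counter-clockwise from above. 0 = forward rest stop, where its spring keeps it; end stop at 0.80. The spring resists with about 3 N at the post at 0 and 6 N at 0.8. The tooth of the arm passes the pawl at about 0.45, and the pawl has dropped in behind it (the click) by 0.52; let go after the click, the arm would come back to about 0.50 and rest on the pawl. Held between 0.56 and the end stop, the push alone carries it.
- pawl (a joint): Travel of the spring-loaded pawl slider beside the pivot, m. 0 = fully in; the arm's ramp drives it out to about 0.006 and it snaps back to 0 at the click. Needs no handling.
- salve_tin: Bystander: round flat tin, 65 mm in diameter, 25 mm high, origin at the centre of its underside. Not to be moved.
- pickle_jar: Bystander: small jar with a lid, 48 mm in diameter, 51 mm high, origin at the centre of its underside. Not to be moved.
Mind the look-alikes: they are no part of the job. Of the things shaped like the part that bears wheel_center, the aluminium one is meant.

How it is judged:
By the outcome, as a careful person would: the job done as asked, in the order asked, and still so for the second after the job is handed in, while the arm keeps its last pose, push and grip.
It also fails if it takes over 54 s, if anything falls off the work surface, if the arm or the gripper's body presses on something with over 40 N, if the wrist force passes 120 N, or if a joint passes its speed limit or range.

## Working session

There is one attempt and no reset: what is moved stays moved. The work goes in short steps, Python scripts to look and compute and a tool call to move; the robot and the scene stay as the last step left them, time stands still between calls to the robot, and variables do not carry over. Pictures are saved under pics/ and viewed, at most 10 in all, crops included, and the job is handed in when it is done.

Besides the shell and the picture viewer there is one more tool, called after ">>>" as a command line: name --argument value ..., lists and objects as JSON in quotes. carry_out: Moves the arm, as the interface text tells. Its arguments: {"type":"object","properties":{"deltas":{"type":"string"}},"required":["deltas"]}

```bash
mkdir -p pics
cat > h.py <<'E'
import numpy as np, cv2
from bench import sensors, vision, ctrl
from scipy.spatial.transform import Rotation as R
def T_tool(o):
    w,x,y,z=o["eef_rot"]; T=np.eye(4); T[:3,:3]=R.from_quat([x,y,z,w]).as_matrix(); T[:3,3]=o["eef_pos"]; return T
def cam2world(name,o=None):
    m=vision.camera_model(name)
    return T_tool(o)@np.array(m["hand_eye"]) if name=="wrist" else np.linalg.inv(np.array(m["extrinsics"]))
def ray(name,px,o=None):
    m=vision.camera_model(name); K=np.array(m["K"])
    u=cv2.undistortPoints(np.array([[px]],float),K,np.array([m["k1"],0,0,0.]),criteria=None) if 0 else None
    d=np.linalg.solve(K,[px[0],px[1],1.]); s=d.copy()
    for _ in range(20): s[:2]=d[:2]/(1+m["k1"]*(s[0]**2+s[1]**2))
    T=cam2world(name,o); return T[:3,3],T[:3,:3]@s
def onplane(name,px,z,o=None):
    c,d=ray(name,px,o); return c+d*(z-c[2])/d[2]
def two(n1,p1,n2,p2,o=None):
    c1,d1=ray(n1,p1,o);c2,d2=ray(n2,p2,o)
    t=np.linalg.lstsq(np.c_[d1,-d2],c2-c1,rcond=None)[0]
    a,b=c1+t[0]*d1,c2+t[1]*d2; return (a+b)/2,np.linalg.norm(a-b)
def totool(p,o): return (np.linalg.inv(T_tool(o))@np.r_[p,1])[:3]*1000
E
python3 - <<'E'
from h import *
o=sensors.get_obs();print(o)
for n in("top","side","wrist"):
    cv2.imwrite(f"pics/{n}0.png",vision.camera(n))
    m=vision.camera_model(n);print(n,m["k1"],np.round(m["K"],0).tolist(),np.round(cam2world(n,o),2).tolist())
E
```

```text
{'time_s': 0.0, 'q': array([ 1.12772721e+00,  1.81533468e-01,  1.60802923e+00, -8.84835504e-06,
        1.35379685e+00, -2.06279941e-01]), 'dq': array([-6.97460235e-04,  3.92801727e-04,  1.97212553e-04,  4.97466154e-04,
       -4.68651310e-04, -8.54243557e-05]), 'joint_efforts': array([-1.77297115e-04, -4.44889605e+01, -3.51323569e+01, -2.34191684e-04,
        9.44267842e-03, -2.09523466e-05]), 'eef_pos': array([0.13461325, 0.5584425 , 0.23037816]), 'eef_rot': array([-2.77726766e-04,  1.18117192e-01,  9.92999269e-01, -8.38671209e-04]), 'wrist_force': array([ 0.16493925, -0.08776555,  0.33118131]), 'torque': array([ 0.0253271 , -0.00548258,  0.02283614]), 'grasp_force': 0.0, 'opening': 0.9996721384854794}
top -0.1349814801394078 [[514.0, 0.0, 319.0], [0.0, 514.0, 241.0], [0.0, 0.0, 1.0]] [[-0.02, -0.98, 0.18, 0.44], [-1.0, 0.02, 0.01, -0.08], [-0.01, -0.18, -0.98, 0.92], [0.0, 0.0, 0.0, 1.0]]
side -0.054749530296455344 [[440.0, 0.0, 327.0], [0.0, 440.0, 244.0], [0.0, 0.0, 1.0]] [[0.97, -0.12, 0.19, 0.41], [-0.23, -0.53, 0.82, -0.76], [0.0, -0.84, -0.55, 0.53], [0.0, 0.0, 0.0, 1.0]]
wrist -0.06206191628571812 [[419.0, 0.0, 312.0], [0.0, 419.0, 248.0], [0.0, 0.0, 1.0]] [[0.23, 0.92, 0.32, 0.05], [0.97, -0.22, -0.08, 0.58], [-0.0, 0.33, -0.95, 0.37], [0.0, 0.0, 0.0, 1.0]]
```

View pics/top0.png

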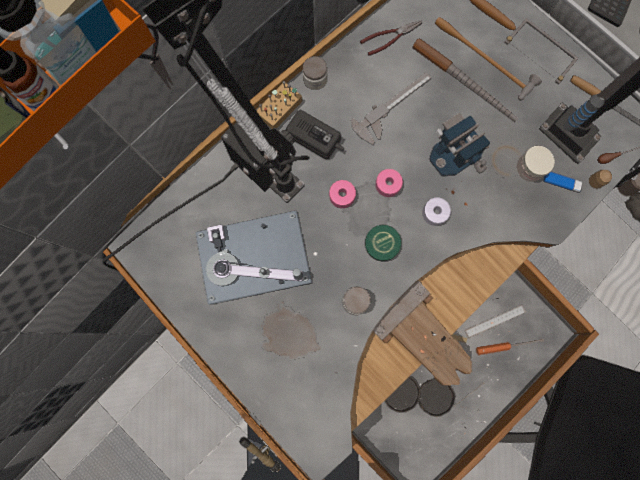

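View pics/side0.png

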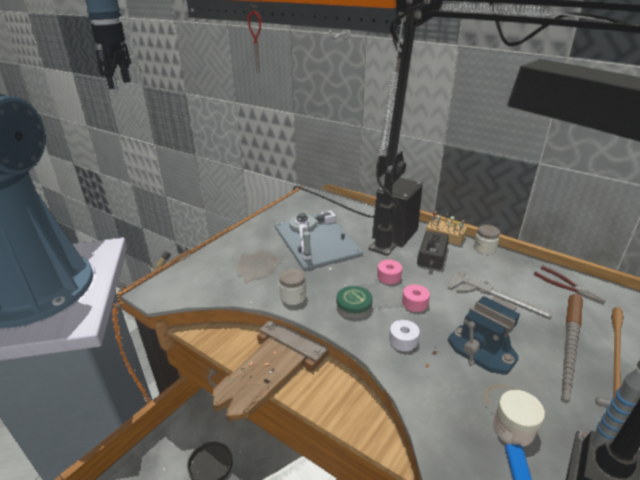

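Top view: the ring-shaped candidates are pink (342,193), pink (389,182) and pale grey (437,210). The pale grey one should be the aluminium wheel. The tin is at (383,243), the jar at (357,300) and the base plate around (255,258). I'll check the choice and the machine in one close crop.

Run:
```python
from h import *
a=cv2.imread("pics/top0.png");b=cv2.imread("pics/side0.png")
A=cv2.resize(a[200:310,190:320],None,fx=3,fy=3,interpolation=2)
B=cv2.resize(a[165:235,320:460],(390,195),interpolation=2)
C=cv2.resize(b[195:275,265:365],(400,320),interpolation=2)
D=cv2.resize(b[255:355,365:465],(400,255),interpolation=2)
L=np.vstack([A,B]);Rr=np.vstack([C,D]);h=max(len(L),len(Rr))
f=lambda i:cv2.copyMakeBorder(i,0,h-len(i),0,0,0)
cv2.imwrite("pics/crop1.png",np.hstack([f(L),f(Rr)]))
```

```text
(no output)
```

View pics/crop1.png

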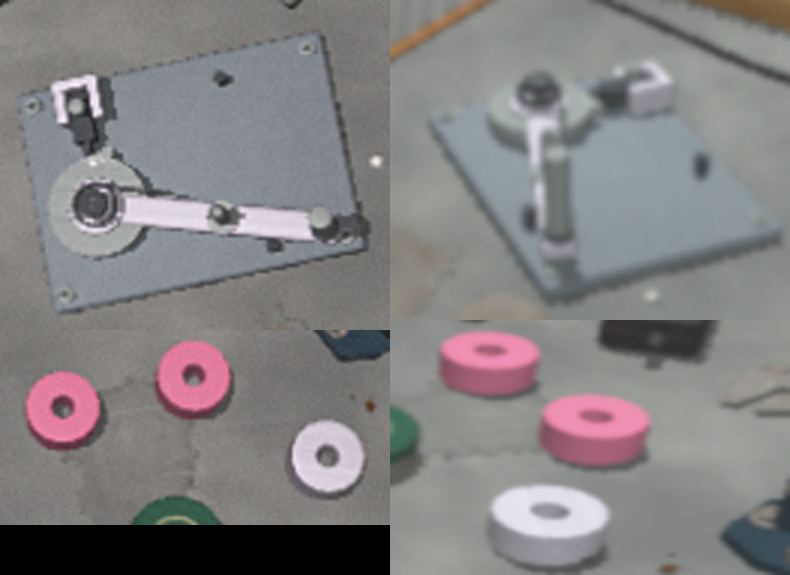

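The crop shows only the ring at (437,210) is pale metal; the other two are pink. On the machine, the post top is at about (297,272), the spindle tip at (264,271) and the pivot at (221,268). Next I'll compute positions.

Run:
```python
from h import *
a=cv2.imread("pics/top0.png")
hsv=cv2.cvtColor(a,cv2.COLOR_BGR2HSV)
m=((hsv[...,2]>170)&(hsv[...,1]<50)).astype(np.uint8); r=np.zeros_like(m); r[190:232,415:460]=1
c=cv2.findContours(m*r,0,2)[0]; c=max(c,key=cv2.contourArea); (u,v),s=cv2.minEnclosingCircle(c); print(u,v,s)
P=lambda n,p,z:np.round(onplane(n,p,z),4)
w=P("top",(u,v),.026);print("wheel",w,"side",P("side",(404.5,328),.026))
post=P("top",(296.7,272),.074);sp=P("top",(264,270.5),.052);pv=P("top",(221,267.5),.04)
print("post",post,"side",P("side",(265+557/4,195+150/4),.074),"sp",sp,"pv",pv)
print(np.linalg.norm((post-sp)[:2]),np.linalg.norm((post-pv)[:2]),np.degrees(np.arctan2(*(post-sp)[[1,0]])))
print("tin",P("top",(383,243),.025),"jar",P("top",(357,300),.051), "pinks",P("top",(342,193),.026),P("top",(389,182),.026))
o=sensors.get_obs();print(totool(np.r_[w[:2],.15],o),T_tool(o)[:3,:3].round(3))
```

```text
437.3457946777344 209.53271484375 12.841384887695312
wheel [ 0.6514 -0.2862  0.026 ] side [ 0.6515 -0.2835  0.026 ]
post [ 0.5376 -0.0356  0.074 ] side [ 0.7269 -0.0766  0.074 ] sp [0.5437 0.0214 0.052 ] pv [0.5515 0.098  0.04  ]
0.05732547426755403 0.13432114502192125 -96.1084050369885
tin [ 0.5924 -0.186   0.025 ] jar [ 0.4911 -0.1355  0.051 ] pinks [ 0.6848 -0.1156  0.026 ] [ 0.704  -0.2012  0.026 ]
[-700.51821164 -699.83699486   81.33773681] [[-0.972  0.235 -0.001]
 [ 0.235  0.972 -0.001]
 [ 0.    -0.001 -1.   ]]
```

>>> carry_out --deltas "-42 -42 0 0 0 0.12 0;-84 -84 0 0 0 0.24 0;-126 -126 0 0 0 0.36 0;-168 -168 0 0 0 0.48 0;-210 -210 0 0 0 0.6 0;-252 -252 0 0 0 0.72 0;-294 -294 0 0 0 0.84 0;-336 -336 0 0 0 0.96 0;-378 -378 0 0 0 1.08 0;-420 -420 0 0 0 1.2 0;-462 -462 0 0 0 1.32 0;-504 -504 0 0 0 1.44 0"

```text
time_s: 1.65
eef_pos: [0.5072, -0.0511, 0.2312]
eef_rot: [-0.0, 0.745, 0.667, 0.0]
wrist_force: [1.4, 1.3, -0.0]
opening: 1.0
grasp_force: 0.0
```

Run:
```python
from h import *
o=sensors.get_obs();print(o["time_s"],o["q"].round(2),totool(np.r_[.651,-.285,.13],o).round(1),T_tool(o).round(3))
print(onplane("top",(290,195),0),onplane("top",(245,165),.1))
```

```text
1.65 [-0.33  0.03  1.77  0.    1.34 -0.22] [-216.7  168.7  101.1] [[ 0.11   0.994  0.     0.507]
 [ 0.994 -0.11   0.    -0.051]
 [ 0.     0.    -1.     0.231]
 [ 0.     0.     0.     1.   ]]
[ 0.69006864 -0.02015796  0.        ] [0.71628665 0.04865516 0.1       ]
```

>>> carry_out --deltas "-43 34 10 0 0 0 0;-86 67 30 0 0 0 0;-129 100 50 0 0 0 0;-172 134 75 0 0 0 0;-217 169 100 0 0 0 0;-217 169 100 0 0 0 0;-217 169 100 0 0 0 0"

```text
time_s: 2.52
eef_pos: [0.6512, -0.2825, 0.1305]
eef_rot: [-0.001, 0.744, 0.669, -0.0]
wrist_force: [-0.5, 0.4, -0.0]
opening: 1.0
grasp_force: 0.0
```

Run:
```python
from h import *
o=sensors.get_obs();im=vision.camera("wrist");cv2.imwrite("pics/w1.png",im)
print(o["time_s"],o["eef_pos"].round(4))
hsv=cv2.cvtColor(im,cv2.COLOR_BGR2HSV)
m=((hsv[...,2]>165)&(hsv[...,1]<40)).astype(np.uint8)
for c in cv2.findContours(m,cv2.RETR_CCOMP,2)[0]:
    if cv2.contourArea(c)>300:
        (u,v),s=cv2.minEnclosingCircle(c);p=onplane("wrist",(u,v),.026,o);print(u,v,s,cv2.contourArea(c),p.round(4),totool(p,o).round(1))
```

```text
2.525 [ 0.6512 -0.2825  0.1305]
269.0 463.0 77.02606964111328 4073.0 [ 0.5975 -0.4555  0.026 ] [-177.9  -34.9  104.3]
201.7643280029297 399.19903564453125 16.255516052246094 484.5 [ 0.5578 -0.3905  0.026 ] [-117.4  -81.3  104.4]
602.0 390.5 31.64263343811035 801.0 [ 0.8503 -0.417   0.026 ] [-112.8  212.4  104. ]
414.5897521972656 415.39849853515625 44.02669906616211 3002.5 [ 0.7104 -0.4211  0.026 ] [-131.7   73.7  104.2]
252.5 356.0 49.66145324707031 2385.5 [ 0.6002 -0.3578  0.026 ] [-80.4 -42.6 104.4]
431.90667724609375 321.6030578613281 18.625255584716797 375.0 [ 0.7234 -0.344   0.026 ] [-53.6  78.5 104.3]
91.71875 323.3125 58.72287368774414 2843.5 [ 0.4946 -0.322   0.026 ] [ -56.  -151.4  104.6]
504.5 281.0 37.60661315917969 527.0 [ 0.7711 -0.3195  0.026 ] [-24.2 123.3 104.2]
454.5 250.5 14.089102745056152 480.5 [ 0.7382 -0.2949  0.026 ] [ -3.3  88.  104.3]
333.5555419921875 162.0 345.7461242675781 154242.5 [ 0.6674 -0.2324  0.026 ] [ 51.4  11.  104.5]
391.5 103.5 50.085025787353516 6630.5 [ 0.7028 -0.2032  0.026 ] [ 84.2  43.  104.5]
200.0 96.0 66.61090850830078 11736.0 [ 0.5964 -0.1876  0.026 ] [ 88.4 -64.4 104.6]
```

View pics/w1.png

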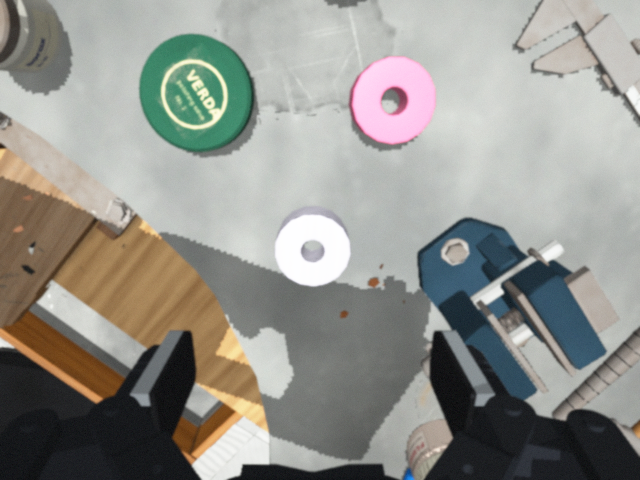

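The wrist view shows the wheel's top face centred at about (312,250), with the gripper fingers clear of the neighbours.

Run:
```python
from h import *
o=sensors.get_obs();p=onplane("wrist",(312.3,250.3),.026,o);print(p.round(4),totool(p,o).round(1), onplane("wrist",(196,92),.025,o))
```

```text
[ 0.65   -0.2857  0.026 ] [ -3.8  -1.4 106. ] [ 0.59456864 -0.18491679  0.025     ]
```

>>> carry_out --deltas "-3.5 -1.5 0 0 0 0 0.2;-3.5 -1.5 40 0 0 0 0.2;-3.5 -1.5 80 0 0 0 0.2;-3.5 -1.5 110 0 0 0 0.2;-3.5 -1.5 127 0 0 0 0.2;-3.5 -1.5 127 0 0 0 0.2;-3.5 -1.5 127 0 0 0 1;-3.5 -1.5 127 0 0 0 1;-3.5 -1.5 127 0 0 0 1;-3.5 -1.5 127 0 0 0 1;-3.5 -1.5 127 0 0 0 1"

```text
time_s: 3.95
eef_pos: [0.6514, -0.2871, 0.007]
eef_rot: [0.002, 0.744, 0.669, 0.001]
wrist_force: [-0.4, -0.1, 6.5]
opening: 0.531
grasp_force: 62.0
```

>>> carry_out --deltas "0 0 -40 0 0 0 1;0 0 -90 0 0 0 1;20 -15 -110 0 0 0 1;60 -42 -110 0 0 0 1;100 -70 -110 0 0 0 1;140 -98 -110 0 0 0 1;180 -120 -110 0 0 0 1;210 -138 -110 0 0 0 1;214 -138 -110 0 0 0 1;214 -138 -110 0 0 0 1;214 -138 -110 0 0 0 1"

```text
time_s: 5.32
eef_pos: [0.536, -0.0598, 0.1147]
eef_rot: [0.001, 0.744, 0.668, 0.0]
wrist_force: [-0.3, -0.1, -0.3]
opening: 0.534
grasp_force: 61.9
```

Run:
```python
from h import *
import json
o=sensors.get_obs();im=vision.camera("wrist");cv2.imwrite("pics/w2.png",im)
json.dump({k:np.array(o[k]).tolist() for k in("eef_pos","eef_rot")},open("w2.json","w"))
print(o["time_s"],o["eef_pos"].round(4),o["opening"])
```

```text
5.325 [ 0.536  -0.0598  0.1147] 0.5336593643428186
```

View pics/w2.png

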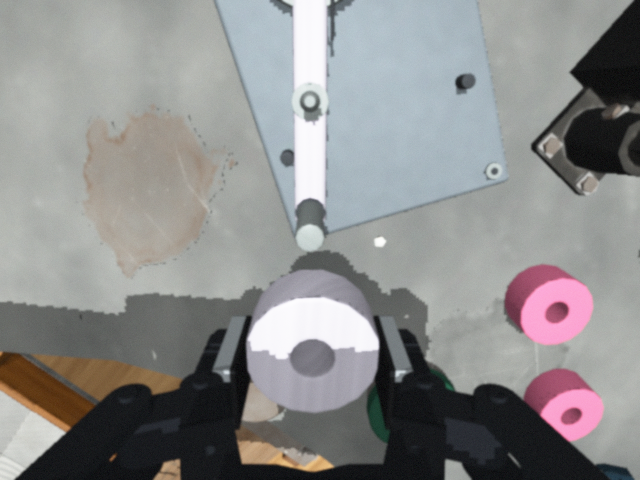

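The wrist view shows the wheel held, with its bore at about (312,357). The spindle tip is at (311,101), the post top at (310,237), and the stand at the right is well clear.

Run:
```python
from h import *
import json
o=json.load(open("w2.json"));o={k:np.array(v) for k,v in o.items()}
q=lambda px,z:onplane("wrist",px,z,o)
wh=q((312.5,357),.1337);sp=q((310.7,100.5),.052);sh=q((310.5,101.5),.026);po=q((310,237),.074)
for n,p in dict(wh=wh,sp=sp,sh=sh,po=po).items(): print(n,p.round(4),totool(p,o).round(1))
print(np.linalg.norm((sp-po)[:2]),(totool(sp,o)-totool(wh,o)).round(1))
```

```text
wh [ 0.5348 -0.0582  0.1337] [  1.5  -1.3 -19. ]
sp [0.543  0.0252 0.052 ] [85.3 -2.2 62.6]
sh [0.5428 0.0249 0.026 ] [85.  -2.4 88.6]
po [ 0.5363 -0.034   0.074 ] [25.8 -2.4 40.7]
0.05956527245217707 [83.8 -0.9 81.7]
```

>>> carry_out --deltas "42 -0.5 0 0 0 0 1;83.5 -1 0 0 0 0 1;83.5 -1 30 0 0 0 1;83.5 -1 48 0 0 0 1;83.5 -1 53 0 0 0 1;83.5 -1 58 0 0 0 1;83.5 -1 60 0 0 0 1;83.5 -1 60 0 0 0 1"

```text
time_s: 6.38
eef_pos: [0.5434, 0.0241, 0.0547]
eef_rot: [0.0, 0.744, 0.669, 0.0]
wrist_force: [0.4, -0.3, -0.5]
opening: 0.531
grasp_force: 62.0
```

Run:
```python
from h import *
o=sensors.get_obs();print(o["eef_pos"].round(4),o["wrist_force"].round(1),o["torque"].round(2))
s=vision.camera("side");w=vision.camera("wrist")
cv2.imwrite("pics/c2.png",np.hstack([cv2.resize(s[195:275,260:360],(400,320),interpolation=2),cv2.resize(w,(400,320))]))
```

```text
[0.5434 0.0241 0.0547] [ 0.4 -0.3 -0.5] [ 0.03 -0.01  0.05]
```

View pics/c2.png

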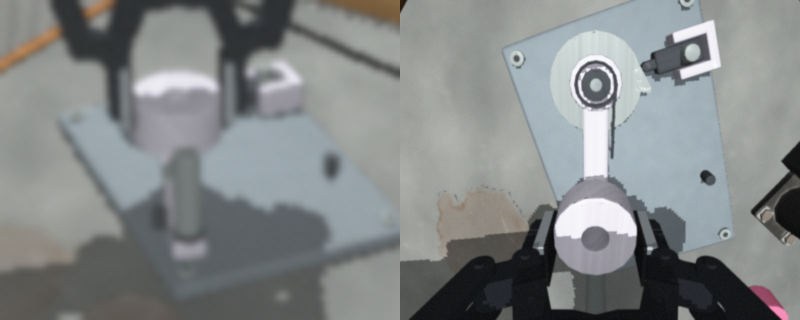

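The wheel is held upright over the spindle with no contact force, and its bottom edge is just below tip height. I'll keep going down.

>>> carry_out --deltas "0 0 4 0 0 0 1;0 0 8 0 0 0 1;0 0 12 0 0 0 1;0 0 12 0 0 0 1"

```text
time_s: 6.98
eef_pos: [0.5426, 0.0244, 0.0417]
eef_rot: [-0.0, 0.744, 0.669, -0.0]
wrist_force: [-0.5, -0.1, -1.4]
opening: 0.529
grasp_force: 62.0
```

>>> carry_out --deltas "0 0 4 0 0 0 1;0 0 7 0 0 0 1;0 0 9 0 0 0 1;0 0 9 0 0 0 1"

```text
time_s: 7.48
eef_pos: [0.5431, 0.0243, 0.0332]
eef_rot: [-0.0, 0.744, 0.669, -0.0]
wrist_force: [0.6, 0.7, -0.9]
opening: 0.529
grasp_force: 62.0
```

>>> carry_out --deltas "0 0 1 0 0 0 1;0 0 1 0 0 0 1;0 0 1 0 0 0 0.2;0 0 1 0 0 0 0.2;0 0 1 0 0 0 0.2;0 0 1 0 0 0 0.2;0 0 -20 0 0 0 0.2;0 0 -60 0 0 0 0.2;0 0 -90 0 0 0 0.2;0 0 -90 0 0 0 0.2"

```text
time_s: 8.72
eef_pos: [0.5452, 0.024, 0.1261]
eef_rot: [0.002, 0.744, 0.669, 0.002]
wrist_force: [0.6, 1.2, -0.2]
opening: 0.8
grasp_force: 0.0
```

Run:
```python
from h import *
import json
o=sensors.get_obs();print(o["time_s"],o["eef_pos"].round(4),o["wrist_force"].round(1))
json.dump({k:np.array(o[k]).tolist() for k in("eef_pos","eef_rot")},open("w3.json","w"))
s=vision.camera("side");w=vision.camera("wrist");cv2.imwrite("pics/w3.png",w)
cv2.imwrite("pics/c3.png",np.hstack([cv2.resize(s[195:275,260:360],(300,240),interpolation=2),w[:,80:580]]) if 0 else np.hstack([cv2.copyMakeBorder(cv2.resize(s[195:275,260:360],(300,240),interpolation=2),0,240,0,0,0),w[:,80:580]]))
```

```text
8.725 [0.5452 0.024  0.1261] [ 0.6  1.2 -0.2]
```

View pics/c3.png

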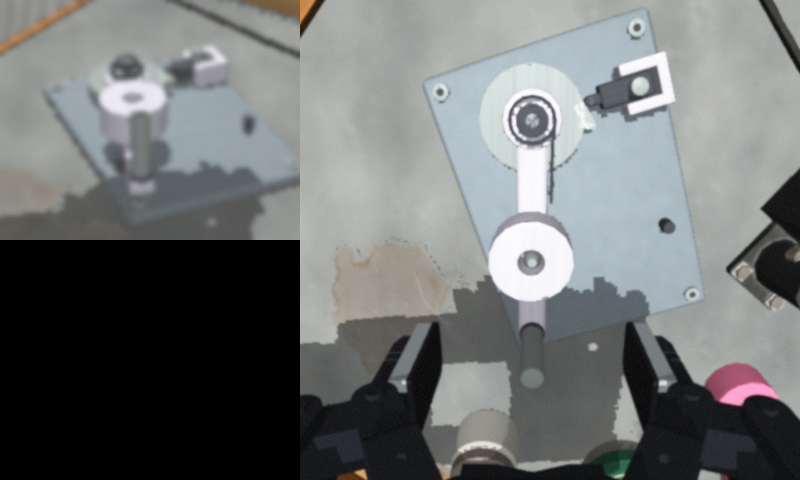

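The wheel sits flat on the spindle at about (311,259), with the pin tip visible in the bore. The post top is at (312,378).

Run:
```python
from h import *
import json
o=json.load(open("w3.json"));o={k:np.array(v) for k,v in o.items()}
q=lambda px,z:onplane("wrist",px,z,o)
print("dia",np.linalg.norm(q((268,260),.052)-q((353,260),.052)))
po=q((312,378),.074);wh=q((311,260),.052);pv=q((312.5,121),.03)
for p in(po,wh,pv):print(p.round(4),totool(p,o).round(1))
```

```text
dia 0.04694241966812428
[ 0.5376 -0.0352  0.074 ] [-59.7  -1.5  52.1]
[0.5436 0.026  0.052 ] [ 1.8 -2.1 74. ]
[0.5523 0.0985 0.03  ] [74.8 -1.3 96. ]
```

>>> carry_out --deltas "-30 -1 0 0 0 0 0.2;-60 -1 0 0 0 0 0.2;-60 -1 40 0 0 0 0.2;-60 -1 75 0 0 0 0.2;-60 -1 90 0 0 0 0.2;-60 -1 90 0 0 0 0.2;-60 -1 90 0 0 0 0.6;-60 -1 90 0 0 0 1;-60 -1 90 0 0 0 1;-60 -1 90 0 0 0 1;-60 -1 90 0 0 0 1"

```text
time_s: 10.2
eef_pos: [0.5372, -0.0355, 0.0344]
eef_rot: [0.001, 0.744, 0.669, 0.001]
wrist_force: [3.9, 0.9, 3.7]
opening: 0.148
grasp_force: 58.8
```

Run:
```python
from h import *
o=sensors.get_obs();print(o["eef_pos"].round(4),o["wrist_force"].round(1),T_tool(o)[:2,:2].round(3),o["q"].round(2))
pv=np.array([0.5515,0.0985,o["eef_pos"][2]]);v=o["eef_pos"]-pv;print(np.linalg.norm(v),np.degrees(np.arctan2(v[1],v[0])))
```

```text
[ 0.5372 -0.0355  0.0344] [3.9 0.9 3.7] [[ 0.106  0.994]
 [ 0.994 -0.106]] [-0.29  0.36  1.83  0.    0.94 -0.18]
0.1347514024501495 -96.08755805690527
```

>>> carry_out --deltas "0.2 6.7 0 0 0 -0.05 1;0.7 13.5 0 0 0 -0.1 1;1.5 20.2 0 0 0 -0.15 1;2.7 26.8 0 0 0 -0.2 1;2.7 26.8 0 0 0 -0.2 1"

```text
time_s: 10.82
eef_pos: [0.5629, -0.0359, 0.0343]
eef_rot: [0.0, 0.673, 0.74, -0.0]
wrist_force: [-2.8, -1.4, 10.3]
opening: 0.144
grasp_force: 59.3
```

>>> carry_out --deltas "0.2 6.7 0 0 0 -0.05 1;0.7 13.5 0 0 0 -0.1 1;1.5 20.2 0 0 0 -0.15 1;2.7 26.8 0 0 0 -0.2 1;4.2 33.4 0 0 0 -0.25 1;6 39.9 0 0 0 -0.3 1;8.2 46.3 0 0 0 -0.35 1;11.1 53.8 0 0 0 -0.41 1;11.1 53.8 0 0 0 -0.41 1;11.1 53.8 0 0 0 -0.41 1;11.1 53.8 0 0 0 -0.41 1"

```text
time_s: 12.2
eef_pos: [0.6154, -0.0206, 0.0344]
eef_rot: [0.001, 0.509, 0.861, -0.001]
wrist_force: [-2.4, -4.9, 8.4]
opening: 0.147
grasp_force: 59.3
```

Run:
```python
from h import *
o=sensors.get_obs();print(o["eef_pos"].round(4),o["wrist_force"].round(1))
pv=np.array([0.5515,0.0985]);v=o["eef_pos"][:2]-pv;a=np.arctan2(v[1],v[0]);print(np.linalg.norm(v),a+np.radians(96.1))
s=vision.camera("side");w=vision.camera("wrist");t=vision.camera("top")
cv2.imwrite("pics/c4.png",np.hstack([np.vstack([cv2.resize(s[185:285,260:360],(300,300),interpolation=2),cv2.resize(t[190:320,190:390],(300,195))]),cv2.resize(w,(495,495))]))
```

```text
[ 0.6154 -0.0206  0.0344] [-2.4 -4.9  8.4]
0.13517432134309523 0.5986756415490881
```

View pics/c4.png

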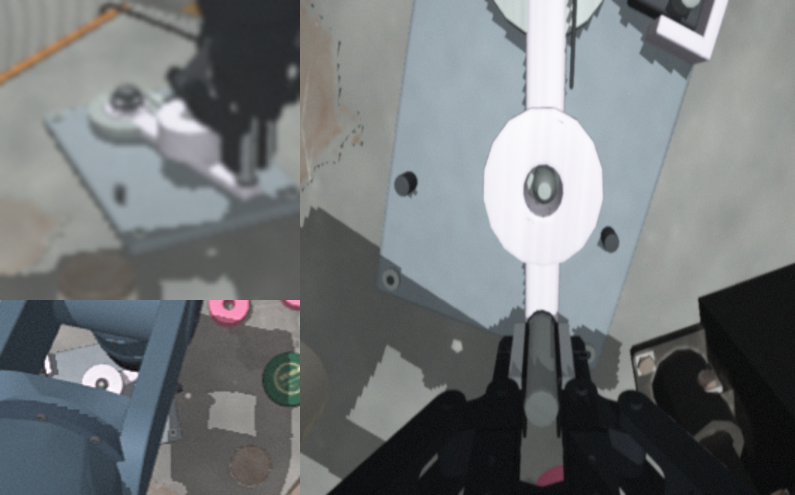

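The view shows the arm turned to about 0.60 rad, the wheel home and the post held between the fingers. The spring reaction of about 5 N is on the gripper, so the push is carrying the arm.

```bash
python3 -c "
from h import *
print(ctrl.hand_in())"
```

```text
the job is handed in; nothing more can be done
None
```

I handed the job in after about 12 s of robot time. The wheel is home on the spindle and released, and the gripper still holds the post at about 0.60 rad, roughly a centimetre past the click. I never went near the tin or the jar.

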